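# Run the filled jars home in the capping track and shut the keeper

## Robot

A 7-joint arm with a two-finger parallel gripper is mounted at the origin on the work surface. World frame = base frame: x ahead of the robot, y to its left, z up, the work surface at z = 0. Lengths are in m, angles in rad, forces in N, time in s.
With the tool pointing down it reaches from about 0.35 to 0.9 m from the base axis. Payload 8.1 kg.
Tool frame: the origin (TCP) lies on the centre line of the jaws, within the pads' length; the fingertips stand 19 mm ahead of it and the grasp point (between the pads) is the TCP; z points along the fingers, y is the direction in which the jaws open and shut (so a half turn about z gives the same grasp; the last joint's range is limited). The gripper opens to 92 mm and grips with 3 to 60 N. Pads are 19 mm wide; open, the fingers measure 130 mm over their backs; the gripper's body (75 mm by 190 mm) begins 47 mm behind the grasp point.
Start: joints at [-1.223, 0.434, 0.025, 1.573, -0.012, 1.134, -0.075], TCP at [0.272, 0.563, 0.215] pointing down, gripper open.
Joint ranges: [-2.62, 2.62], [-0.44, 2.09], [-1.27, 1.32], [0.08, 2.57], [-1.32, 4.46], [0.12, 2], [-2.74, 2.74]. Speed limits (rad/s): [2.22, 2.22, 3.01, 3.01, 3.14, 3.14, 3.14].

## Interface

Orientations are given as a rotation vector (axis times angle).
In Python, from cell import monitor, imaging, workorder, outline_of gives the robot as it stands.
- The arm moves only by the tool move_arm, never from a script. Its argument "series" is a list of rows, each a list of 6 numbers: the shift along the world's x, y, z in cm, then the turn, a rotation vector about the world's x, y, z in degrees. A call has 1 to 8 rows; each row shifts and turns the commanded pose from where the row before left it; what a row does not reach is not made up. A row lasts 1/10 s, in which the tool goes at most 50 mm and 8.59 degrees, less where a joint would pass 70% of its speed; a pose out of reach is approached as far as the arm can. A call with a gripper value outside its range is refused whole. "grip" is the opening, from 0 (shut) to 1 (fully open), set as the call begins (left out, the last holds). The fingers move at their own pace and stop on an object; "force" is the grip in N (left out, the last holds). Time passes only in rows, so rows that do not move let the fingers close. It gives the time, the measured TCP pose, the force and the opening at its end, in the units of the state.
- monitor.observe(): the state, without advancing time (a new reading comes with each control period).
- imaging.get_image(name): name is "scene" or "top" or "wrist"; returns a dict with "color" (384x512x3 uint8, red, green, blue), "fx", "fy", "cx", "cy" (pixels), "rvec" (rotation vector, rad) and "tvec" (3), from world to camera coordinates, as OpenCV has them; the wrist camera has in their place "mount" (4x4, takes a point from camera to tool coordinates, whose origin is the TCP and whose axes are the flange's). Camera axes: x right, y down, z forward; pixel columns grow to the right and rows downward; lengths in m; the calibration is good to about 2 mm. The wrist camera is an equidistant fisheye: a pixel r from the principal point sees the ray r / f radians off the axis. A picture is of the moment at which its call begins: read the wrist's pose just before it. There is no depth.
- workorder.sign_off(): hands the job in, once; it reports no verdict.
Trained networks look in the newest picture that a camera, given by its name, has taken for a name from the list of things; names that differ only in an ending like _2 or _b are one class to them, and where a whole thing is asked for, a point or a joint stands for the part that bears it (a point fixed in the world has none). Each returns a list of dicts, best first, with "p" (0 to 1); they miss things now and then, are a little off and sometimes report something else, mostly with a low value. They report only what shows in the picture. A call takes as long as a camera call. They do not tell look-alikes from the thing itself.
- outline_of(camera, thing): "mask" (384x512 bool, what is visible of it) and "rect" ([left, top, width, height] in pixels, round what is visible of it).
The state is a dict: "clock": time; "joints": joint angles; "dq": joint speeds; "joint_efforts": joint torques, N m; "position": TCP position; "ee_rot": TCP orientation; "force": force on the tool from outside, world axes, zero at the start; "ft_torque": the same for the moment, N m; "width": opening from 0.0 (shut) to 1.0 (fully open).
Only numpy, scipy, OpenCV 4.12 (cv2) and the standard library are available. Lean on these libraries where they do the work, as an engineer would, in place of code of your own. Each camera call takes 0.05 s, during which the arm holds its last target. There are 200 camera calls.

## Task

With the fingertips only, push the row of five jars along the capping track from behind the last jar, all together as one row, until the first jar is against the end stop and the row is fully home with no gaps. Then push the keeper arm fully shut across the channel behind the last jar, and leave it. Do not lift, tip or pull the row apart, and leave everything else on the bench where it is.

Things in the scene. Friction and masses are not known exactly. Their poses are not given: they have to be found in the camera images.
- track: Fixed aluminium capping track on the bench, 370 mm long, 70 mm wide. x axis along the channel to the end stop, z up; origin at bench level on the channel's centre line. Floor plate top 8 mm above the bench, x from -170 (open end) to +200 mm. Side rails 42 mm apart inside, 6 mm thick, tops 22 mm above the bench. Jar centres of a row fully home: x = 166, 128, 90, 52, 14 mm.
- stop_face (a point): Middle of the steel end stop's face, at x = +185 mm, y = 0 in the track's frame, 25 mm above the bench (stop's top: 42 mm).
- keeper (a joint): Steel keeper arm on a vertical hinge at the track's -y side. 0 = shut, its hard stop: the arm points along track +y across the channel, its face 5 mm behind the last jar of a row that is home. Grows as it opens, counter-clockwise from above; at 1.57 it points along track -x, beside the channel. Starts at 1.45 to 1.9 (limit 2.1). No spring, friction 0.02 N m: stays where left.
- keeper_hinge (a point): Point on the keeper's hinge axis, 38 mm above the bench, at x = -13, y = -43 mm in the track's frame. The hinge post is 16 mm thick, its top 52 mm above the bench.
- keeper_end (a point): Middle of the free end of the keeper arm, 70 mm from the hinge axis, 38 mm above the bench; moves with the arm. The flat arm is 6 mm thick and spans 25 to 49 mm above the bench, so it swings over the rails.
- jar1: White plastic jar with a black cap, first (nearest the end stop) of the row of five in the channel. 38 mm diameter, 50 mm high, 38 to 77 g; origin at the centre of its underside (8 mm above the bench), z up. The jars stand touching each other; the row must travel 60 to 100 mm. It takes 1 to 5 N to slide the row.
- jar2: White plastic jar with a black cap, second of the row of five in the channel. 38 mm diameter, 50 mm high, 38 to 77 g; origin at the centre of its underside (8 mm above the bench), z up. The jars stand touching each other; the row must travel 60 to 100 mm. It takes 1 to 5 N to slide the row.
- jar3: White plastic jar with a black cap, third of the row of five in the channel. 38 mm diameter, 50 mm high, 38 to 77 g; origin at the centre of its underside (8 mm above the bench), z up. The jars stand touching each other; the row must travel 60 to 100 mm. It takes 1 to 5 N to slide the row.
- jar4: White plastic jar with a black cap, fourth of the row of five in the channel. 38 mm diameter, 50 mm high, 38 to 77 g; origin at the centre of its underside (8 mm above the bench), z up. The jars stand touching each other; the row must travel 60 to 100 mm. It takes 1 to 5 N to slide the row.
- jar5: White plastic jar with a black cap, last (farthest from the end stop) of the row of five in the channel. 38 mm diameter, 50 mm high, 38 to 77 g; origin at the centre of its underside (8 mm above the bench), z up. The jars stand touching each other; the row must travel 60 to 100 mm. It takes 1 to 5 N to slide the row.
- spare_jar: Bystander: a jar just like those of the row, standing on the bench beside the track's end, on the keeper's side; leave alone. Origin under its centre.
- cap: Bystander: black jar cap, 37 mm diameter, 12 mm high, on the bench beside the track, on the side without the keeper. Origin under its centre.
- tamper: Bystander: tamper with a 40 mm steel foot and grey handle, 56 mm high, beside the track, on the side without the keeper. Origin under its centre.
- bowl: Bystander: steel bowl, 170 mm diameter, 70 mm high. Origin under its centre.
- black_jar: Bystander: black jar, 60 mm diameter, 85 mm high. Origin under its centre.
- scoop: Bystander: steel spoon, 170 mm long, lying on the bench. Origin under its middle.
- spray: Bystander: grey spray bottle with black head, 76 mm diameter, 215 mm high. Origin under its centre.
There are look-alikes about, which are no part of the job. Leave any purple or turquoise look-alike of the jar2 alone.

How it is judged:
By the outcome, as a careful person would: the job done as asked, in the order asked, and still so for the second after the job is handed in, with the robot touching nothing.
It also fails if it takes over 48 s, if anything falls off the work surface, if the arm or the gripper's body presses on something with over 40 N, if the wrist force passes 120 N, or if a joint passes its speed limit or range.

## Working session

There is one attempt and no reset: what is moved stays moved. The work goes in short steps, Python scripts to look and compute and a tool call to move; the robot and the scene stay as the last step left them, time stands still between calls to the robot, and variables do not carry over. Pictures are saved under pics/ and viewed, about 8 in all and at most 12, crops included, and the job is handed in when it is done.

Besides the shell and the picture viewer there is one more tool, called after "Call:" as a command line: name --pt "numbers of a row" for each row, then --argument value for the rest. move_arm: Moves the arm, as the interface text tells. Its arguments: {"type":"object","properties":{"series":{"type":"array"},"grip":{"type":"number"},"force":{"type":"number"}},"required":["series"]}

```bash
mkdir -p pics; ls; cat > h.py <<'E'
import numpy as np, cv2
from cell import monitor, imaging, workorder, outline_of
def proj(im,P):
    K=np.array([[im['fx'],0,im['cx']],[0,im['fy'],im['cy']],[0,0,1.]])
    return cv2.projectPoints(np.float64(P).reshape(-1,1,3),np.float64(im['rvec']),np.float64(im['tvec']),K,None)[0].reshape(-1,2)
def back(im,uv,z):
    R=cv2.Rodrigues(np.float64(im['rvec']))[0];t=np.float64(im['tvec']).ravel()
    uv=np.float64(uv).reshape(-1,2)
    d=np.c_[(uv[:,0]-im['cx'])/im['fx'],(uv[:,1]-im['cy'])/im['fy'],np.ones(len(uv))]@R
    c=-R.T@t
    return c+d*((z-c[2])/d[:,2])[:,None]
def save(im,n,box=None,s=1):
    c=im['color'][:,:,::-1]
    if box: x,y,w,h=box;c=c[y:y+h,x:x+w]
    cv2.imwrite('pics/'+n,cv2.resize(c,None,fx=s,fy=s,interpolation=cv2.INTER_CUBIC))
E
python3 - <<'E'
from h import *
a=imaging.get_image('top');
for n in ['track','keeper','jar1','spare_jar','cap','tamper','bowl','black_jar','scoop','spray']:
    for r in outline_of('top',n)[:6]:print('top',n,round(r['p'],2),r['rect'],np.round(np.argwhere(r['mask']).mean(0)[::-1],1))
b=imaging.get_image('scene')
save(a,'top.png',s=1.5);save(b,'scene.png',s=1.5)
for im in(a,b):
    R=cv2.Rodrigues(np.float64(im['rvec']))[0];print(im['fx'],-R.T@np.ravel(im['tvec']),R[2])
print(monitor.observe())
E
```

```text
pics
top track 0.79 [193.1, 156.1, 120.6, 45.9] [256.8 176.1]
top track 0.67 [221.3, 159.5, 10.5, 15.1] [225.3 167.9]
top keeper 0.67 [266.2, 159.1, 18.2, 6.4] [271.6 163.5]
top jar1 0.7 [219.2, 213.1, 14.5, 12.9] [227.4 220.1]
top jar1 0.64 [213.0, 117.3, 11.2, 13.5] [216.8 124.5]
top jar1 0.54 [267.2, 173.2, 11.3, 10.4] [273.4 177.9]
top jar1 0.42 [243.1, 167.2, 12.7, 13.1] [249.8 173.2]
top jar1 0.41 [255.8, 171.0, 11.4, 12.2] [261.5 175.4]
top spare_jar 0.68 [225.7, 141.8, 13.2, 10.2] [232.6 145. ]
top cap 0.61 [209.5, 181.8, 11.9, 15.6] [215.6 189.1]
top tamper 0.46 [249.7, 197.1, 7.3, 12.0] [251.2 201.9]
top bowl 0.57 [218.8, 160.6, 13.3, 13.5] [225.3 167.5]
top bowl 0.35 [148.3, 106.6, 25.4, 22.8] [161.1 117. ]
top black_jar 0.86 [148.7, 105.8, 24.3, 24.8] [160.9 117.3]
top scoop 0.59 [101.6, 153.7, 56.5, 22.6] [124.5 163.9]
top scoop 0.37 [266.3, 173.6, 12.6, 7.7] [274.  178.1]
top spray 0.56 [379.2, 239.7, 63.6, 32.3] [406.  255.9]
360.06792831048847 [0.32689179 0.04604838 1.12146145] [ 0.17049297 -0.00334548 -0.98535321]
397.4182270288611 [ 0.95408538 -0.47468488  0.93745075] [-0.38639523  0.47557497 -0.79027032]
{'clock': 0.6, 'joints': array([-1.222633  ,  0.43445923,  0.02500565,  1.57321172, -0.01156003,
        1.13397263, -0.07507502]), 'dq': array([-0.00010918,  0.00217104,  0.00032535, -0.00037879,  0.00102047,
        0.00033081,  0.00067999]), 'joint_efforts': array([-1.93634446e-04, -6.67356920e+01,  9.83121134e-01, -3.14701796e+01,
       -6.08315505e-02,  3.27313598e-02,  2.29293499e-05]), 'position': array([0.27233131, 0.56257174, 0.21546272]), 'ee_rot': array([7.02137843e-01, 3.06205985e+00, 1.34802334e-04]), 'force': array([-0.80199821, -0.5902735 ,  0.66499596]), 'ft_torque': array([-0.04593852,  0.02175586, -0.01738786]), 'width': 0.9984925032874263}
```

View pics/top.png

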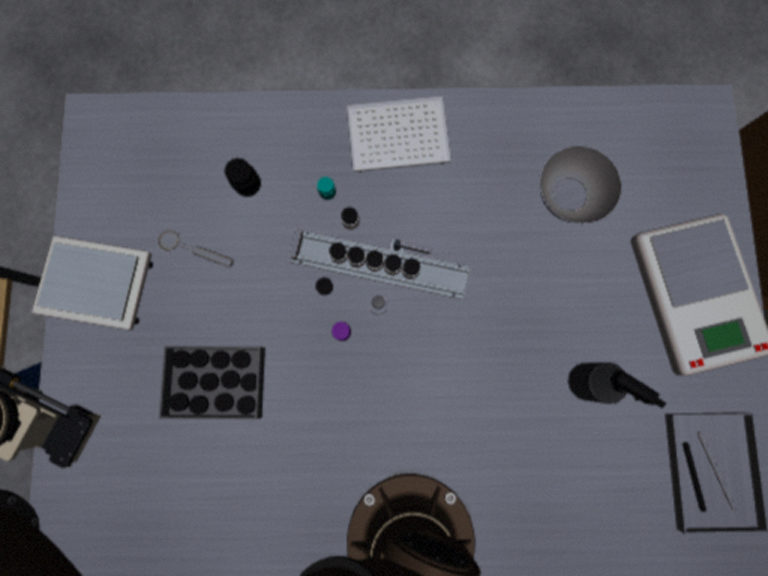

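View pics/scene.png

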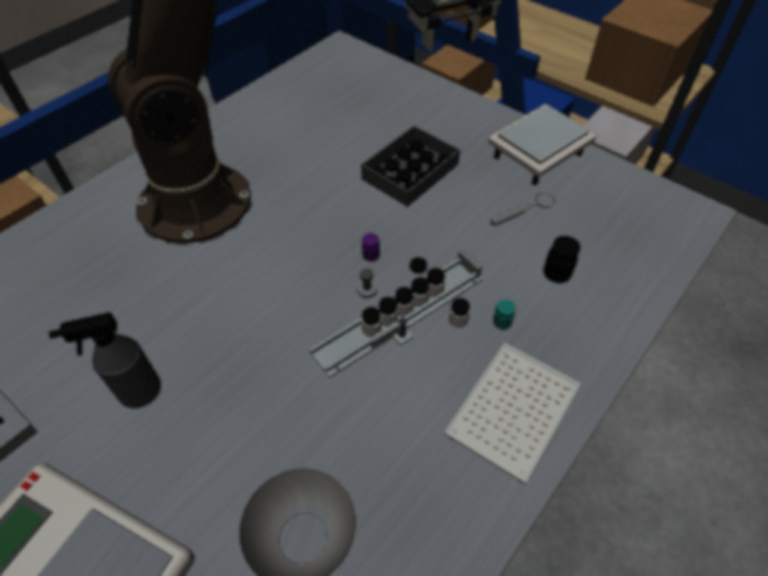

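Top view: the stop is at the left end (297,247), the row's caps run from (338,251) to (411,267), and the hinge is at (397,245) with the arm pointing right. The spare jar (349,217), the purple jar (341,331) and the turquoise jar (326,187) are off the track, so the row in the channel is clear. Next I'll fit the geometry.

```bash
cat >> h.py <<'E'
def T(p,X):  # track pose p=(x,y,yaw), points Nx3 mm
    X=np.float64(X).reshape(-1,3)/1000;c,s=np.cos(p[2]),np.sin(p[2])
    return np.c_[p[0]+c*X[:,0]-s*X[:,1],p[1]+s*X[:,0]+c*X[:,1],X[:,2]]
def inv(p,W):
    W=np.float64(W).reshape(-1,3);c,s=np.cos(p[2]),np.sin(p[2]);dx,dy=W[:,0]-p[0],W[:,1]-p[1]
    return np.c_[c*dx+s*dy,-s*dx+c*dy,W[:,2]]*1000
E
python3 - <<'E'
from h import *
from scipy.optimize import least_squares
box=[[-170,-27,22],[-170,27,22],[200,27,22],[200,-27,22],[-170,-35,0],[-170,35,0],[200,35,0],[200,-35,0],[187,-25,42],[187,25,42],[200,25,42],[200,-25,42]]
res={}
for cam in('top','scene'):
    im=imaging.get_image(cam)
    r=outline_of(cam,'track');print(cam,[(round(q['p'],2),q['rect']) for q in r])
    k=cv2.findContours(r[0]['mask'].astype(np.uint8),0,1)[0];k=max(k,key=cv2.contourArea).reshape(-1,2)
    print(np.round(cv2.boxPoints(cv2.minAreaRect(k)),1).tolist())
    print('bench',np.round(back(im,cv2.boxPoints(cv2.minAreaRect(k)),.01)*1000).tolist())
    cc=[np.round(q['rect'],1).tolist()+[round(q['p'],2)] for n in('jar1','jar3')for q in outline_of(cam,n)]
    print(cc)
    save(im,cam+'_z.png',(180,125,150,85) if cam=='top' else (195,145,160,125),5)
E
```

```text
top [(0.76, [193.2, 153.7, 121.4, 44.4])]
[[191.1999969482422, 174.6999969482422], [197.39999389648438, 144.89999389648438], [314.3999938964844, 169.3000030517578], [308.1000061035156, 199.10000610351562]]
bench [[552.0, 248.0, 10.0], [649.0, 229.0, 10.0], [563.0, -140.0, 10.0], [469.0, -117.0, 10.0]]
[[220.8, 161.2, 9.7, 13.8, 0.71], [256.3, 172.8, 9.5, 10.5, 0.69], [231.7, 163.2, 13.3, 14.3, 0.5], [213.2, 116.4, 11.5, 18.9, 0.47], [219.9, 214.9, 15.5, 11.0, 0.42], [220.8, 161.2, 9.7, 13.8, 0.71], [256.3, 172.8, 9.5, 10.5, 0.69], [231.7, 163.2, 13.3, 14.3, 0.5], [213.2, 116.4, 11.5, 18.9, 0.47], [219.9, 214.9, 15.5, 11.0, 0.42]]
scene [(0.82, [206.2, 167.1, 112.2, 86.8])]
[[205.10000610351562, 232.39999389648438], [313.0, 164.89999389648438], [329.0, 190.39999389648438], [221.10000610351562, 258.0]]
bench [[471.0, -121.0, 10.0], [557.0, 270.0, 10.0], [652.0, 217.0, 10.0], [558.0, -151.0, 10.0]]
[[285.4, 177.8, 12.7, 20.0, 0.74], [262.6, 193.8, 16.3, 19.2, 0.73], [274.6, 182.5, 13.4, 25.2, 0.72], [252.7, 196.4, 16.0, 18.1, 0.72], [239.9, 155.8, 12.5, 21.0, 0.65], [329.6, 202.7, 14.7, 17.0, 0.58], [239.9, 205.4, 16.5, 17.4, 0.55], [248.6, 212.1, 22.0, 16.1, 0.54], [285.4, 177.8, 12.7, 20.0, 0.74], [262.6, 193.8, 16.3, 19.2, 0.73], [274.6, 182.5, 13.4, 25.2, 0.72], [252.7, 196.4, 16.0, 18.1, 0.72], [239.9, 155.8, 12.5, 21.0, 0.65], [329.6, 202.7, 14.7, 17.0, 0.58], [239.9, 205.4, 16.5, 17.4, 0.55], [248.6, 212.1, 22.0, 16.1, 0.54]]
```

View pics/top_z.png

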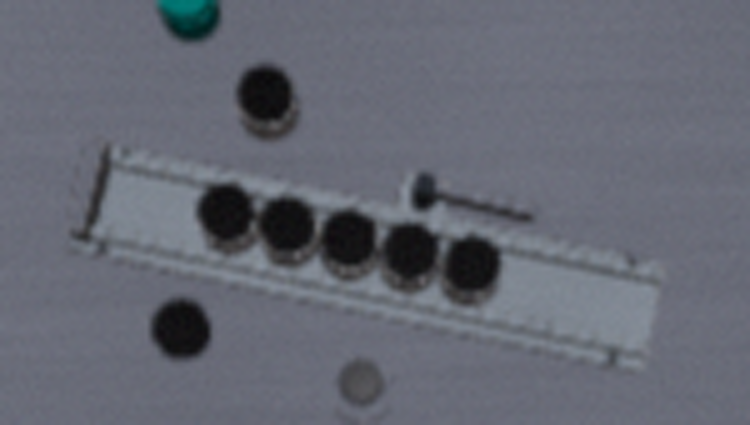

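View pics/scene_z.png

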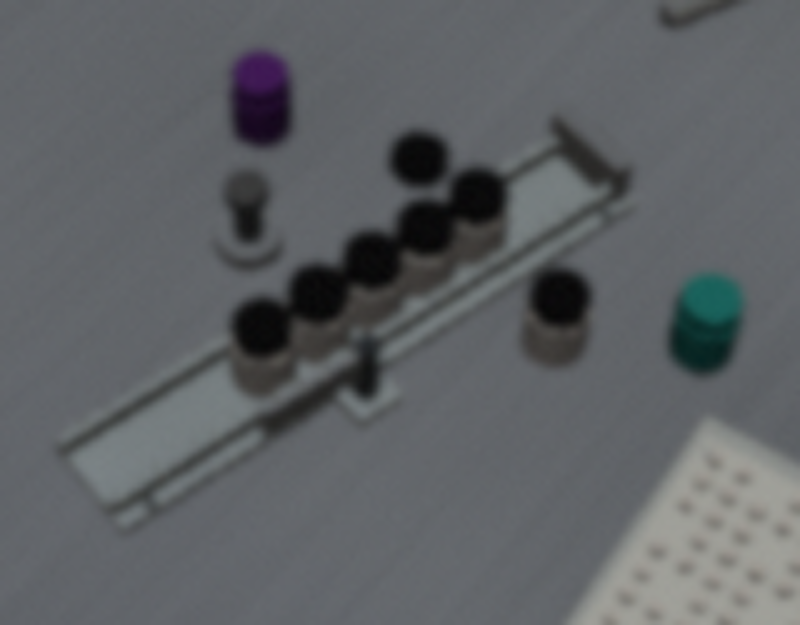

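Both crops show the five-jar row in the channel with the keeper lying open beside it, pointing along track -x. The look-alikes stand off the track. I'll fit the track pose to the points I read off.

```bash
python3 - <<'E'
from h import *
from scipy.optimize import least_squares
ims=[imaging.get_image('top'),imaging.get_image('scene')]
off=[(180,125),(195,145)]
caps=[[(226,210),(288,223),(349,238),(410,250),(471,263)],[(478,194),(425,228),(372,260),(318,293),(262,327)]]
fix=[[((-13,-43,52),(424,187)),((-170,-35,4),(660,268)),((-170,35,4),(640,368)),((185,0,42),(97,193))],
     [((-13,-43,52),(366,340)),((-170,-35,4),(125,528)),((-170,35,4),(60,448)),((185,0,42),(592,150))]]
arm=[(533,217),None]
def res(p,full=False):
    out=[]
    for im,o,c,f in zip(ims,off,caps,fix):
        P=[[p[3]-38*i,0,58] for i in range(5)]+[q[0] for q in f]
        uv=np.array(list(c)+[q[1] for q in f])/5+o
        out.append(proj(im,T(p,P))-uv)
    if full:
        for o in out:print(np.round(o,1).tolist())
    return np.concatenate(out).ravel()
s=least_squares(res,[.56,.06,1.35,90],loss='soft_l1',x_scale=[.01,.01,.01,10])
p=s.x;res(p,True);print(p,np.degrees(p[2]),'travel',166-p[3])
np.save('p.npy',p)
w=back(ims[0],np.array((533,217))/5+off[0],.045);t=inv(p,w)[0];print('arm end',t,'theta',np.arctan2(-(t[0]+13),t[1]+43))
for n,q in dict(behind=(p[3]-4*38-19-35,0,0),hinge=(-13,-43,0),jar5home=(14,0,0)).items():print(n,T(p,q))
E
```

```text
[[0.6, -0.6], [0.4, -0.5], [0.5, -0.9], [0.6, -0.6], [0.8, -0.5], [0.1, -1.3], [0.6, -1.1], [0.4, 0.4], [-0.4, -2.0]]
[[-0.2, -1.3], [0.0, -1.8], [0.0, -1.7], [-0.1, -1.7], [-0.1, -1.7], [0.5, 0.0], [0.1, -0.0], [-1.0, -1.9], [-1.1, -2.7]]
[5.43398196e-01 3.88384564e-02 1.33618420e+00 9.89346466e+01] 76.55771517019218 travel 67.06535344256368
arm end [-82.27302381 -36.69969374  45.        ] theta 1.4800969433995301
behind [[ 0.51850917 -0.0652938   0.        ]]
hinge [[0.58219814 0.01619857 0.        ]]
jar5home [[0.54665272 0.05245492 0.        ]]
```

Call:
move_arm --pt "1.5 -3.9 0 0 0 -5" --pt "1.5 -3.9 0 0 0 -5" --pt "1.5 -3.9 0 0 0 -5" --pt "1.5 -3.9 0 0 0 -5" --pt "1.5 -3.9 0 0 0 -5" --pt "1.5 -3.9 0 0 0 -5" --pt "1.5 -3.9 0 0 0 -5" --pt "1.5 -3.9 0 0 0 -5" --grip 0

```text
clock: 1.9
position: [0.3928, 0.249, 0.2157]
ee_rot: [1.712, 2.634, 0.001]
force: [1.4, 0.6, 0.1]
width: 0.353
```

Call:
move_arm --pt "1.5 -3.9 0 0 0 -5" --pt "1.5 -3.9 0 0 0 -5" --pt "1.5 -3.9 0 0 0 -5" --pt "1.5 -3.9 0 0 0 -5" --pt "1.5 -3.9 0 0 0 -5" --pt "1.5 -3.9 0 0 0 -5" --pt "1.5 -3.9 0 0 0 -5" --pt "0 0 0 0 0 0"

```text
clock: 2.7
position: [0.4987, -0.0284, 0.216]
ee_rot: [2.429, 1.987, 0.0]
force: [-0.1, -0.5, -1.0]
width: 0.006
```

```bash
cat >> h.py <<'E'
def wcam():
    s=monitor.observe();im=imaging.get_image('wrist');A=np.eye(4)
    A[:3,:3]=cv2.Rodrigues(s['ee_rot'])[0];A[:3,3]=s['position'];im['A']=A@np.array(im['mount']);im['s']=s;return im
def wproj(im,P):
    C=(np.c_[np.float64(P).reshape(-1,3),np.ones(np.size(P)//3)]@np.linalg.inv(im['A']).T)[:,:3]
    r=np.hypot(C[:,0],C[:,1]);th=np.arctan2(r,C[:,2])
    return np.c_[im['cx']+im['fx']*th*C[:,0]/r,im['cy']+im['fy']*th*C[:,1]/r]
E
python3 - <<'E'
from h import *
im=wcam();p=np.load('p.npy');print(im['fx'],im['cx'],im['cy'],np.round(im['A'],3).tolist())
P=[[p[3]-38*i,0,58] for i in range(5)]+[(-13,-43,52),(-170,-21,22),(-170,21,22),(185,-21,42),(185,21,42)]
uv=wproj(im,T(p,P));print(np.round(uv).tolist())
save(im,'w1.png',s=1.5);np.savez('w1.npz',A=im['A'],f=im['fx'])
c=cv2.imread('pics/w1.png')
for u in uv:cv2.circle(c,tuple(int(v*1.5) for v in u),2,(0,0,255),-1)
cv2.imwrite('pics/w1o.png',c)
E
```

```text
297.3186396354542 254.10172146879196 190.8628097635668 [[0.98, -0.191, -0.048, 0.512], [-0.197, -0.948, -0.249, 0.038], [0.003, 0.254, -0.967, 0.385], [0.0, 0.0, 0.0, 1.0]]
[[284.0, 22.0], [283.0, 54.0], [282.0, 88.0], [281.0, 122.0], [279.0, 156.0], [318.0, 122.0], [287.0, 240.0], [256.0, 240.0], [302.0, -35.0], [267.0, -37.0]]
```

View pics/w1o.png

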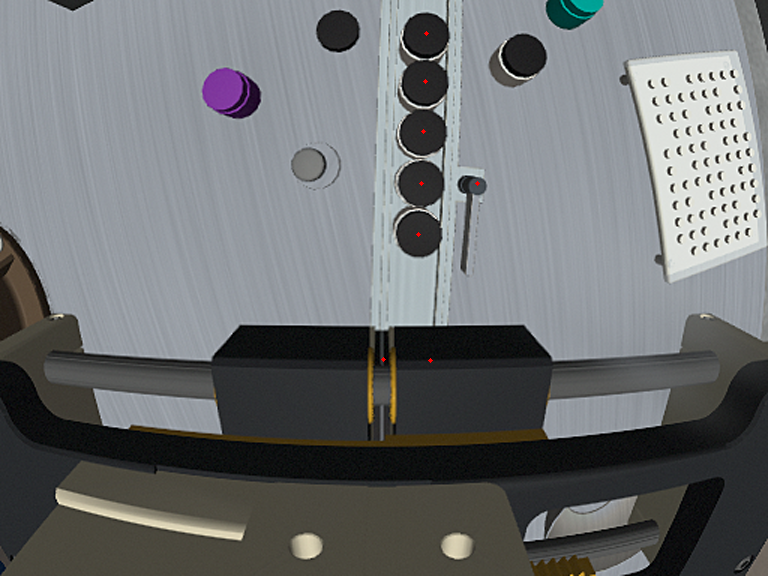

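The predicted points fall on the caps and the hinge to within about 1–3 px, so the pose holds. I'll descend behind jar5.

Call:
move_arm --pt "1.8 -4.5 0 0 0 -2" --pt "0 0 -4.5 0 0 0" --pt "0 0 -4.5 0 0 0" --pt "0 0 -4 0 0 0" --pt "0 0 -2.5 0 0 0" --pt "0 0 -1.4 0 0 0" --pt "0 0 0 0 0 0"

```text
clock: 3.45
position: [0.5137, -0.0658, 0.0446]
ee_rot: [-2.451, -1.96, 0.004]
force: [-0.7, 0.6, -0.1]
width: 0.005
```

```bash
python3 - <<'E'
from h import *
im=wcam();p=np.load('p.npy');s=im['s'];print(s['position'],s['force'],inv(p,s['position']))
r=cv2.Rodrigues(s['ee_rot'])[0];print(np.round(r,3).tolist())
save(im,'w2.png',s=1.5)
E
```

```text
[ 0.5137096  -0.0657562   0.04460653] [-0.6890633   0.61569119 -0.12424853] [[-108.63081997    4.56058888   44.60652711]]
[[0.22, 0.976, -0.004], [0.976, -0.22, 0.001], [-0.0, -0.004, -1.0]]
```

View pics/w2.png

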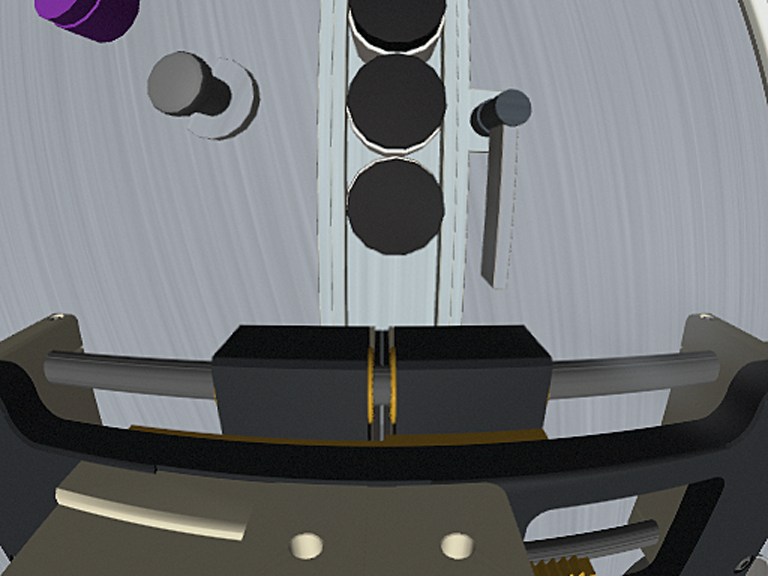

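Jar5 (cap centre 395,205) is dead ahead. The tool centre line (383) is about 4.5 mm to the left, so I'll correct that and start the slow push.

Call:
move_arm --pt "0.44 -0.1 0.2 0 0 -0.7" --pt "0.093 0.389 0 0 0 0" --pt "0.093 0.389 0 0 0 0" --pt "0.093 0.389 0 0 0 0" --pt "0.093 0.389 0 0 0 0" --pt "0.07 0.292 0 0 0 0" --pt "0.047 0.195 0 0 0 0" --pt "0.047 0.195 0 0 0 0"

```text
clock: 4.3
position: [0.5251, -0.0459, 0.0484]
ee_rot: [-2.468, -1.944, 0.0]
force: [-0.6, 0.2, 0.6]
width: 0.01
```

Call:
move_arm --pt "0.047 0.195 0 0 0 0" --pt "0.047 0.195 0 0 0 0" --pt "0.047 0.195 0 0 0 0" --pt "0.047 0.195 0 0 0 0" --pt "0.047 0.195 0 0 0 0" --pt "0.047 0.195 0 0 0 0"

```text
clock: 4.9
position: [0.528, -0.0342, 0.0485]
ee_rot: [2.468, 1.944, 0.0]
force: [0.2, 0.1, -0.1]
width: 0.006
```

```bash
python3 - <<'E'
from h import *
im=wcam();p=np.load('p.npy');s=im['s'];print(s['position'],s['force'],inv(p,s['position']))
save(im,'w3.png',(130,0,260,250),2.4)
E
```

```text
[ 0.52795747 -0.03421465  0.04845232] [ 0.17397864  0.12193176 -0.09298993] [[-74.64122973  -1.96462109  48.45232311]]
```

View pics/w3.png

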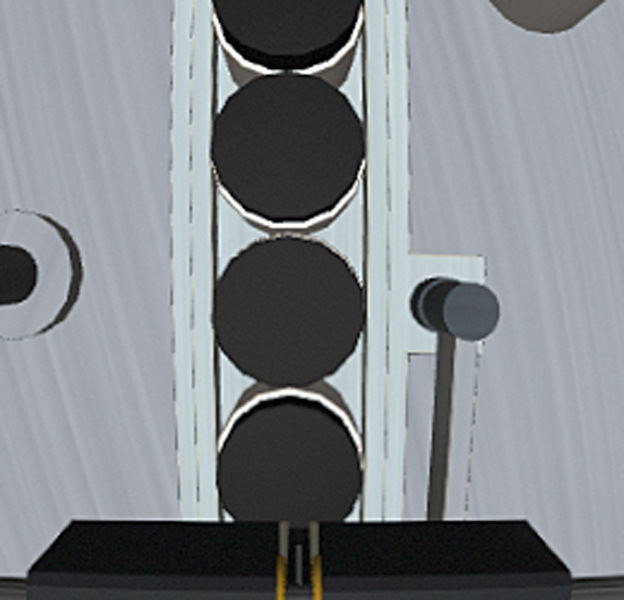

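```bash
cat >> h.py <<'E'
def wback(im,uv,z):
    uv=np.float64(uv).reshape(-1,2)-[im['cx'],im['cy']];r=np.hypot(*uv.T);th=r/im['fx']
    d=np.c_[np.sin(th)[:,None]*uv/r[:,None],np.cos(th)]@im['A'][:3,:3].T
    c=im['A'][:3,3];return c+d*((z-c[2])/d[:,2])[:,None]
E
python3 - <<'E'
from h import *
im=wcam();p=np.load('p.npy')
uv=np.array([(288,150),(289,310),(290,470),(470,310),(217,300),(362,300)])/2.4+[130,0]
print(np.round(inv(p,wback(im,uv[:3],.058)),1).tolist());print(np.round(inv(p,wback(im,uv[3:4],.052)),1).tolist(),np.round(inv(p,wback(im,uv[4:],.022)),1).tolist())
# finger edges: project tip points
s=im['s'];r=cv2.Rodrigues(s['ee_rot'])[0]
E
```

```text
[[21.8, -0.2, 58.0], [-14.2, -0.4, 58.0], [-51.0, -0.6, 58.0]]
[[-13.8, -42.8, 52.0]] [[-13.0, 19.7, 22.0], [-13.0, -19.9, 22.0]]
```

Call:
move_arm --pt "-0.14 0.23 0 0 0 0" --pt "0.047 0.195 0 0 0 0" --pt "0.047 0.195 0 0 0 0" --pt "0.047 0.195 0 0 0 0" --pt "0.047 0.195 0 0 0 0"

```text
clock: 5.5
position: [0.5285, -0.024, 0.0485]
ee_rot: [2.468, 1.944, 0.0]
force: [0.6, -0.4, -0.7]
width: 0.003
```

Call:
move_arm --pt "0.047 0.195 0 0 0 0" --pt "0.07 0.292 0 0 0 0" --pt "0.07 0.292 0 0 0 0" --pt "0.07 0.292 0 0 0 0" --pt "0.07 0.292 0 0 0 0" --pt "0.07 0.292 0 0 0 0" --pt "0.07 0.292 0 0 0 0"

```text
clock: 6.2
position: [0.5331, -0.0045, 0.0484]
ee_rot: [2.468, 1.944, -0.0]
force: [-0.1, 0.2, -0.4]
width: 0.004
```

```bash
python3 - <<'E'
from h import *
im=wcam();p=np.load('p.npy');s=im['s'];print(s['position'],s['force'],inv(p,s['position']))
save(im,'w4.png',(130,0,260,250),2.4)
E
```

```text
[ 0.53311282 -0.00454224  0.04840444] [-0.11460563  0.19232569 -0.42542954] [[-44.58326593  -0.08092079  48.4044414 ]]
```

View pics/w4.png

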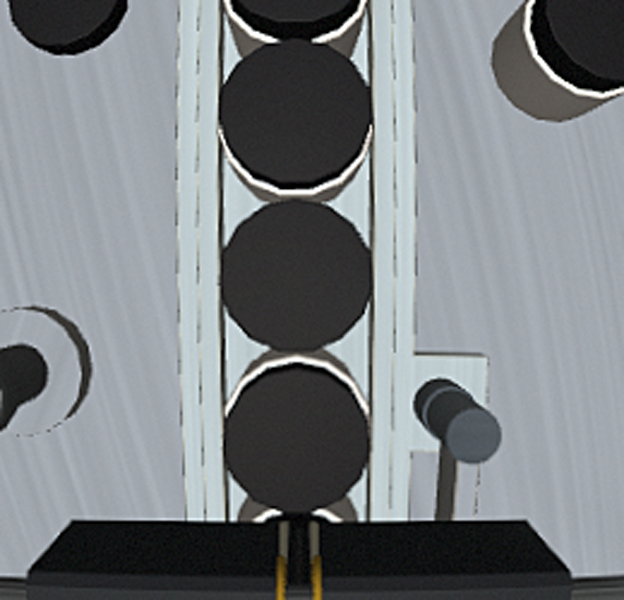

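```bash
python3 - <<'E'
from h import *
im=wcam();p=np.load('p.npy')
uv=np.array([(295,113),(297,275),(297,435),(297,585),(470,433)])/2.4+[130,0]
print(np.round(inv(p,wback(im,uv[:4],.058)),1).tolist(),np.round(inv(p,wback(im,uv[4:],.052)),1).tolist())
print(np.round(im['A'][:3,3],3),inv(p,im['A'][:3,3]))
s=im['s'];r=cv2.Rodrigues(s['ee_rot'])[0];
tip=s['position']+r[:,2]*.019
print(tip,wproj(im,[tip]))
a=imaging.get_image('scene');save(a,'s2.png',(195,125,160,125),5)
E
```

```text
[[60.7, 0.1, 58.0], [23.9, -0.3, 58.0], [-12.4, -0.4, 58.0], [-50.0, -0.4, 58.0]] [[-13.2, -42.2, 52.0]]
[0.549 0.062 0.217] [[ 23.47847391  -0.54711793 217.31410022]]
[ 0.53326212 -0.00388135  0.02941248] [[253.38112514 217.70869597]]
```

View pics/s2.png

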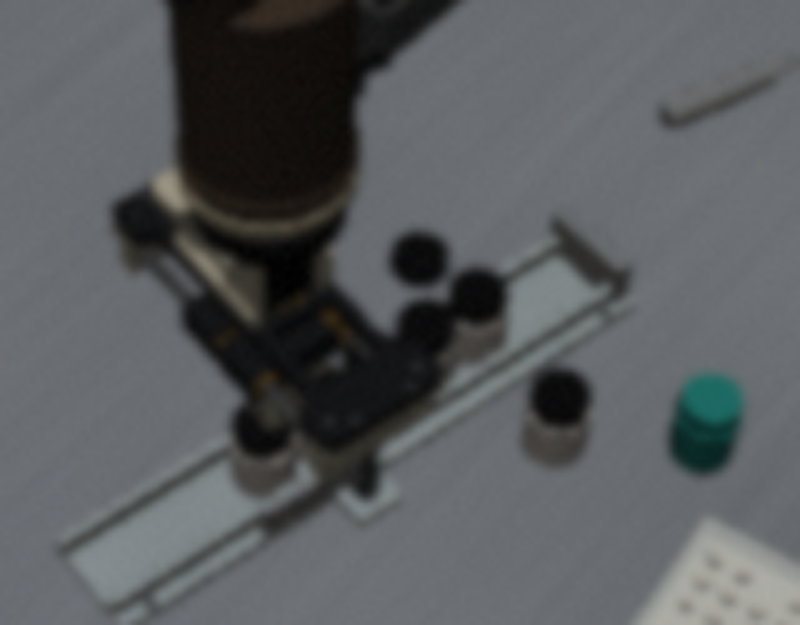

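The row has not moved and the force is near zero. In the scene view the gripper looks to be above jar5, so the tool is not where it reports or the row is not where I think. I'll test that with numbers before moving again.

```bash
python3 - <<'E'
from h import *
p=np.load('p.npy');s=monitor.observe();r=cv2.Rodrigues(s['ee_rot'])[0]
o=s['position']
pts=[o+r[:,2]*.019,o,o-r[:,2]*.047,o-r[:,2]*.047+r[:,1]*.095,o-r[:,2]*.047-r[:,1]*.095]
for cam,of in(('scene',(195,125)),('top',(180,125))):
    im=imaging.get_image(cam)
    print(cam,'tip,tcp,body,body+y,body-y (crop px)',np.round((proj(im,pts)-of)*5).tolist())
    print(' jar5 cap pred',np.round((proj(im,T(p,[p[3]-152,0,58]))-of)*5).tolist())
    print([(np.round((np.argwhere(q['mask']).mean(0)[::-1]-of)*5).tolist(),round(q['p'],2)) for q in outline_of(cam,'jar5')])
    if cam=='top':save(im,'t2.png',(180,125,150,85),5)
print(s['position'],s['joints'],s['force'],s['joint_efforts'])
E
```

```text
scene tip,tcp,body,body+y,body-y (crop px) [[275.0, 441.0], [275.0, 421.0], [273.0, 370.0], [384.0, 490.0], [171.0, 260.0]]
 jar5 cap pred [[262.0, 418.0]]
[([704.0, 424.0], 0.68), ([479.0, 310.0], 0.49)]
top tip,tcp,body,body+y,body-y (crop px) [[459.0, 266.0], [460.0, 260.0], [464.0, 245.0], [498.0, 91.0], [429.0, 404.0]]
 jar5 cap pred [[475.0, 260.0]]
[([280.0, 217.0], 0.61), ([184.0, -2.0], 0.48), ([225.0, 216.0], 0.47)]
[ 0.53310386 -0.00453748  0.04841742] [-0.43663914  0.52520276  0.4767273   2.00392181 -0.36707304  0.69583252
  0.03479528] [-0.00919094  0.58725631  0.23867435] [-3.01627563e-01 -5.83550048e+01  7.73911178e+00 -2.08726037e+01
 -7.71556422e-02  4.99923038e-02 -5.13484958e-02]
```

View pics/t2.png

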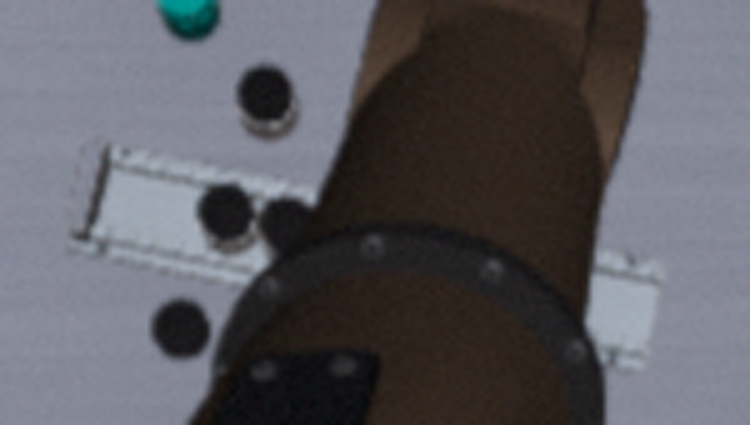

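The scene view shows the fingertips ending at about (270,410), while the state predicts (275,441). So the tips ride higher than reported, over jar5's cap. I'll back off along the channel and find the true tip height by touching the floor plate gently behind the row.

Call:
move_arm --pt "0 0 0.5 0 0 0" --pt "-0.3 -1.27 0 0 0 0" --pt "-0.3 -1.27 0 0 0 0" --pt "-0.3 -1.27 0 0 0 0" --pt "-0.3 -1.27 0 0 0 0" --pt "-0.3 -1.27 0 0 0 0" --pt "0 0 0 0 0 0"

```text
clock: 7.25
position: [0.5174, -0.0711, 0.0536]
ee_rot: [2.471, 1.939, -0.001]
force: [-0.2, 0.2, -0.4]
width: 0.0
```

Call:
move_arm --pt "0 0 -0.5 0 0 0" --pt "0 0 -0.4 0 0 0" --pt "0 0 -0.4 0 0 0" --pt "0 0 -0.4 0 0 0" --pt "0 0 0 0 0 0"

```text
clock: 7.75
position: [0.5177, -0.0679, 0.0357]
ee_rot: [-2.467, -1.945, 0.001]
force: [-0.1, -0.3, 0.9]
width: 0.002
```

```bash
python3 - <<'E'
from h import *
im=wcam();p=np.load('p.npy');s=im['s'];print(s['position'],s['force'],inv(p,s['position']))
# camera-height check from cap spacing/diameters: dark round blobs
g=cv2.cvtColor(im['color'],cv2.COLOR_RGB2GRAY);m=(g<60).astype(np.uint8);m[215:]=0
n,l,st,c=cv2.connectedComponentsWithStats(m)
for i in range(1,n):
    if st[i,4]>300:
        k=cv2.findContours((l==i).astype(np.uint8),0,1)[0][0]
        ce=c[i];print(st[i].tolist(),np.round(ce,1),'track@58',np.round(inv(p,wback(im,[ce],.058))[0],1))
sc=imaging.get_image('scene');save(sc,'s3.png',(195,125,160,125),5)
r=cv2.Rodrigues(s['ee_rot'])[0];o=s['position']
print(np.round((proj(sc,[o+r[:,2]*.019,o,o-r[:,2]*.047])-(195,125))*5).tolist())
E
```

```text
[ 0.5176722  -0.06788533  0.03571706] [-0.05224015 -0.3366194   0.94459915] [[-109.78045456    0.21159377   35.71706114]]
[29, 0, 51, 29, 892] [58.2 13.4] track@58 [ 26.1 113.7  58. ]
[219, 0, 70, 96, 5167] [253.3  47.4] track@58 [-8.3  0.1 58. ]
[95, 34, 47, 43, 760] [124.1  61.5] track@58 [-11.2  67.2  58. ]
[308, 57, 27, 90, 554] [320.3  84.2] track@58 [-26.1 -32.9  58. ]
[220, 75, 69, 140, 3841] [253.  136.7] track@58 [-52.9   0.3  58. ]
[[180.0, 513.0], [178.0, 494.0], [172.0, 444.0]]
```

View pics/s3.png

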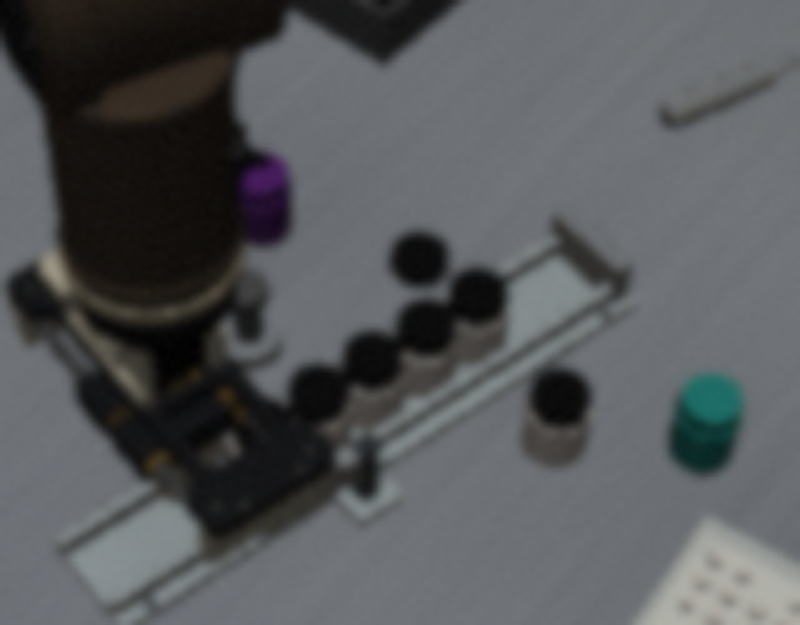

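Call:
move_arm --pt "0 0 -0.3 0 0 0" --pt "0 0 -0.3 0 0 0" --pt "0 0 0 0 0 0"

```text
clock: 8.15
position: [0.5178, -0.0682, 0.0301]
ee_rot: [-2.467, -1.944, 0.001]
force: [0.0, -0.8, 0.7]
width: -0.001
```

Call:
move_arm --pt "0 0 -0.2 0 0 0" --pt "0 0 -0.1 0 0 0" --pt "0 0 0 0 0 0"

```text
clock: 8.45
position: [0.518, -0.0683, 0.0273]
ee_rot: [-2.468, -1.944, 0.0]
force: [0.1, -0.5, 0.9]
width: 0.005
```

Call:
move_arm --pt "0 0 -0.2 0 0 0" --pt "0 0 -0.1 0 0 0" --pt "0 0 0 0 0 0"

```text
clock: 8.75
position: [0.5179, -0.0683, 0.0243]
ee_rot: [-2.468, -1.944, 0.0]
force: [0.0, 0.8, 0.5]
width: 0.006
```

Call:
move_arm --pt "0 0 -0.2 0 0 0" --pt "0 0 -0.1 0 0 0" --pt "0 0 0 0 0 0"

```text
clock: 9.05
position: [0.5179, -0.0683, 0.0213]
ee_rot: [-2.468, -1.944, 0.0]
force: [0.1, -0.6, 0.5]
width: 0.005
```

Call:
move_arm --pt "0 0 -0.2 0 0 0" --pt "0 0 -0.1 0 0 0" --pt "0 0 0 0 0 0"

```text
clock: 9.35
position: [0.5179, -0.0683, 0.0183]
ee_rot: [-2.468, -1.944, 0.0]
force: [0.1, -0.2, 0.3]
width: 0.006
```

Call:
move_arm --pt "0 0 -0.2 0 0 0" --pt "0 0 -0.2 0 0 0" --pt "0 0 0 0 0 0"

```text
clock: 9.65
position: [0.5179, -0.0682, 0.0142]
ee_rot: [-2.467, -1.944, 0.0]
force: [0.5, -0.2, 0.2]
width: 0.006
```

Call:
move_arm --pt "0 0 -0.2 0 0 0" --pt "0 0 -0.2 0 0 0" --pt "0 0 0 0 0 0"

```text
clock: 9.95
position: [0.5179, -0.0683, 0.0102]
ee_rot: [-2.468, -1.944, 0.0]
force: [0.3, -0.2, -0.1]
width: 0.003
```

Call:
move_arm --pt "0 0 -0.2 0 0 0" --pt "0 0 -0.2 0 0 0" --pt "0 0 0 0 0 0"

```text
clock: 10.25
position: [0.5179, -0.0683, 0.0062]
ee_rot: [-2.468, -1.944, 0.0]
force: [-0.4, -0.2, -0.5]
width: 0.004
```

There is still no contact at a nominal tip height below zero, so the offset is real and large. I have one picture left to view. I'll make it a composite of the scene crop, with nominal tool points at 0, 20, 30 and 40 mm added height, alongside the wrist view.

```bash
python3 - <<'E'
from h import *
p=np.load('p.npy');im=wcam();s=im['s'];r=cv2.Rodrigues(s['ee_rot'])[0];o=s['position'];print(o,s['force'],r.round(3).tolist())
sc=imaging.get_image('scene');x,y,w,h=200,180,80,75;k=8
c=cv2.resize(sc['color'][y:y+h,x:x+w,::-1],None,fx=k,fy=k,interpolation=cv2.INTER_CUBIC);c=cv2.convertScaleAbs(c,alpha=1.8,beta=10)
for d,col in((0,(0,0,255)),(.02,(0,255,255)),(.03,(0,255,0)),(.04,(255,0,255))):
    for q in(-.019,.019):
        u=(proj(sc,[o+r[:,2]*.019+r[:,1]*q+[0,0,d]])[0]-(x,y)+.5)*k+[0,8];cv2.circle(c,tuple(int(v) for v in u),2,col,-1)
wv=cv2.resize(cv2.convertScaleAbs(im['color'][100:260,160:350,::-1],alpha=1.5),(160,135))
c=np.hstack([c,np.zeros((h*k,160,3),np.uint8)]);c[:135,640:]=wv
cv2.imwrite('pics/comp.png',c);print(c.shape)
E
```

```text
[ 0.5178804  -0.06826112  0.00617282] [-0.35979967 -0.1887249  -0.4659533 ] [[0.234, 0.972, -0.0], [0.972, -0.234, -0.0], [-0.0, -0.0, -1.0]]
(600, 800, 3)
```

View pics/comp.png

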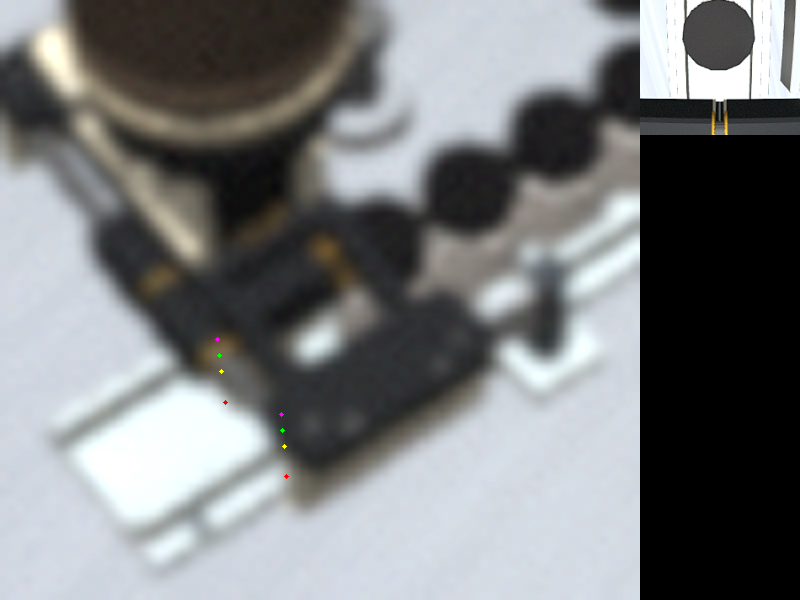

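The fingertips end at about (260,400), which puts them 22–30 mm above nominal, so they should be close to the floor plate now. I'll finish the touch to get the exact offset.

Call:
move_arm --pt "0 0 -0.2 0 0 0" --pt "0 0 -0.1 0 0 0" --pt "0 0 0 0 0 0"

```text
clock: 10.65
position: [0.518, -0.0682, 0.0033]
ee_rot: [-2.468, -1.944, 0.0]
force: [-0.2, -0.2, -0.6]
width: 0.002
```

Call:
move_arm --pt "0 0 -0.1 0 0 0" --pt "0 0 -0.1 0 0 0" --pt "0 0 -0.1 0 0 0" --pt "0 0 0 0 0 0"

```text
clock: 11.05
position: [0.518, -0.0683, 0.0003]
ee_rot: [-2.468, -1.944, 0.0]
force: [0.0, -0.2, 0.6]
width: 0.002
```

Call:
move_arm --pt "0 0 -0.1 0 0 0" --pt "0 0 -0.1 0 0 0" --pt "0 0 0 0 0 0"

```text
clock: 11.35
position: [0.518, -0.0683, -0.0017]
ee_rot: [-2.468, -1.944, 0.0]
force: [0.6, 1.0, -0.0]
width: 0.003
```

Call:
move_arm --pt "0 0 -0.15 0 0 0" --pt "0 0 -0.15 0 0 0" --pt "0 0 0 0 0 0"

```text
clock: 11.65
position: [0.5182, -0.0683, -0.0031]
ee_rot: [-2.468, -1.943, -0.002]
force: [-6.7, 1.9, 25.4]
width: 0.006
```

Call:
move_arm --pt "0 0 -0.15 0 0 0" --pt "0 0 -0.15 0 0 0" --pt "0 0 0 0 0 0"

```text
clock: 11.95
position: [0.5183, -0.0683, -0.0035]
ee_rot: [-2.468, -1.942, -0.005]
force: [-18.4, 3.9, 70.6]
width: 0.004
```

```bash
python3 - <<'E'
from h import *
im=wcam();p=np.load('p.npy');s=im['s'];print(s['position'],s['force'],s['joint_efforts'].round(2))
g=cv2.cvtColor(im['color'],cv2.COLOR_RGB2GRAY);m=(g<60).astype(np.uint8);m[212:]=0
n,l,st,c=cv2.connectedComponentsWithStats(m)
for i in range(1,n):
    if st[i,4]>1000:print(st[i].tolist(),c[i].round(1))
print('pred caps',wproj(im,T(p,[[p[3]-114,-18.5,58],[p[3]-114,18.5,58],[p[3]-152,-18.5,58],[p[3]-152,18.5,58],[p[3]-152,0,58]])).round(1).tolist())
E
```

```text
[ 0.51829982 -0.0682761  -0.00347572] [-18.35617356   3.93038919  70.63800415] [ 7.000e-01 -3.086e+01  3.330e+00 -1.589e+01 -9.700e-01 -6.710e+00
  2.000e-02]
[205, 0, 94, 89, 6613] [251.   43.1]
[51, 14, 65, 56, 1510] [89.5 49.7]
[206, 67, 93, 122, 6783] [251.1 142. ]
pred caps [[302.4, 41.6], [200.1, 42.0], [302.1, 143.9], [200.8, 144.2], [251.4, 143.6]]
```

I found the floor: contact came at a reported TCP of about -3 mm, so the tips sit about 11 mm above the reported TCP. The second step pressed harder (70 N) than I meant. I'll unload at once and rise so the tips are about 31 mm above the bench.

Call:
move_arm --pt "0 0 0.6 0 0 0" --pt "0 0 0.7 0 0 0" --pt "0 0 0.8 0 0 0" --pt "0 0 0.7 0 0 0" --pt "0 0 0 0 0 0"

```text
clock: 12.5
position: [0.5186, -0.0683, 0.0212]
ee_rot: [2.467, 1.944, 0.001]
force: [-1.1, -0.5, -0.4]
width: 0.0
```

```bash
cat >> h.py <<'E'
def rep():
    im=wcam();p=np.load('p.npy');s=im['s'];t=inv(p,s['position'])[0];r=cv2.Rodrigues(s['ee_rot'])[0]
    u=np.array([np.cos(p[2]),np.sin(p[2])]);F=s['force']
    print('t',round(s['clock'],2),'TCP track',t.round(1),'F along/lat/z',round(F[:2]@u,2),round(F[1]*u[0]-F[0]*u[1],2),round(F[2],2),'yawerr',round(np.degrees(np.arctan2(r[1,1],r[0,1])-p[2])+90,2),s['ft_torque'].round(2))
    g=cv2.cvtColor(im['color'],cv2.COLOR_RGB2GRAY);m=cv2.inRange(g,0,60);m[214:]=0;m=cv2.morphologyEx(m,cv2.MORPH_OPEN,np.ones((9,9)))
    n,l,st,c=cv2.connectedComponentsWithStats(m)
    for i in range(1,n):
        if st[i,4]>250:
            x,y,w,h,a=st[i];e=inv(p,wback(im,[[x+w/2,y],[x+w/2,y+h]],.058));print('  blob',st[i].tolist(),'track x front/back',e[:,0].round(1),'y',e[0,1].round(1))
    for n in('keeper',):
        for q in outline_of('wrist',n):
            k=np.argwhere(q['mask'])[:,::-1];b=cv2.boxPoints(cv2.minAreaRect(k.astype(np.float32)))
            print('  keeper',round(q['p'],2),q['rect'],inv(p,wback(im,b,.045))[:,:2].round().tolist())
    return im
E
python3 -c "
from h import *
rep()"
```

```text
t 12.5 TCP track [-110.    -0.8   21.2] F along/lat/z -0.74 0.97 -0.38 yawerr -0.08 [-0.09  0.02  0.02]
  blob [25, 0, 43, 24, 801] track x front/back [29.9 14.8] y 111.1
  blob [214, 0, 76, 94, 5396] track x front/back [ 11.4 -33.1] y -0.4
  blob [98, 42, 33, 31, 784] track x front/back [ -3.9 -19.5] y 64.9
  blob [215, 102, 75, 74, 4474] track x front/back [-36.6 -69.9] y -0.6
  keeper 0.58 [315.4, 47.1, 38.8, 152.6] [[-83.0, -25.0], [-5.0, -33.0], [-6.0, -53.0], [-86.0, -45.0]]
```

Call:
move_arm --pt "0.02 0.41 0 0 0 0" --pt "0.093 0.389 0 0 0 0" --pt "0.093 0.389 0 0 0 0" --pt "0.093 0.389 0 0 0 0" --pt "0.093 0.389 0 0 0 0" --pt "0.047 0.195 0 0 0 0" --pt "0.047 0.195 0 0 0 0" --pt "0.047 0.195 0 0 0 0"

```text
clock: 13.4
position: [0.5234, -0.0427, 0.0204]
ee_rot: [2.468, 1.944, -0.0]
force: [-0.2, -0.0, 0.2]
width: 0.002
```

Call:
move_arm --pt "0.047 0.195 0 0 0 0" --pt "0.047 0.195 0 0 0 0" --pt "0.047 0.195 0 0 0 0" --pt "0.047 0.195 0 0 0 0" --pt "0.047 0.195 0 0 0 0"

```text
clock: 13.9
position: [0.5258, -0.0331, 0.0204]
ee_rot: [2.468, 1.944, -0.0]
force: [-0.1, -2.0, 0.8]
width: 0.007
```

```bash
python3 -c "
from h import *
rep()"
```

```text
t 13.9 TCP track [-74.    0.4  20.4] F along/lat/z -2.01 -0.33 0.84 yawerr -0.1 [-0.6   0.23  0.04]
  blob [216, 0, 76, 72, 4421] track x front/back [47.  12.6] y -0.1
  blob [13, 16, 22, 43, 579] track x front/back [60.3 33.8] y 128.5
  blob [25, 18, 41, 50, 1416] track x front/back [54.3 25.4] y 110.9
  blob [216, 77, 76, 76, 4624] track x front/back [ 10.4 -23.4] y -0.0
  blob [106, 102, 27, 28, 685] track x front/back [  2.2 -11.1] y 62.7
  blob [218, 159, 73, 55, 3408] track x front/back [-26.1 -51.9] y -0.3
  keeper 0.59 [317.0, 120.3, 44.9, 94.3] [[-8.0, -32.0], [-7.0, -52.0], [-58.0, -56.0], [-58.0, -34.0]]
```

Contact is made at about 2 N and the row is moving as one. I'll carry on.

Call:
move_arm --pt "0.07 0.292 0 0 0 0" --pt "0.093 0.389 0 0 0 0" --pt "0.093 0.389 0 0 0 0" --pt "0.093 0.389 0 0 0 0" --pt "0.093 0.389 0 0 0 0" --pt "0.07 0.292 0 0 0 0" --pt "0.047 0.195 0 0 0 0"

```text
clock: 14.7
position: [0.5314, -0.0093, 0.0204]
ee_rot: [-2.467, -1.945, -0.0]
force: [0.5, -2.1, 0.2]
width: 0.006
```

```bash
python3 -c "
from h import *
rep()"
```

```text
t 14.7 TCP track [-49.6   0.5  20.4] F along/lat/z -1.87 -1.0 0.19 yawerr -0.07 [-0.64  0.19 -0.01]
  blob [216, 0, 76, 72, 4422] track x front/back [71.5 37.1] y 0.1
  blob [374, 0, 54, 19, 792] track x front/back [79.7 69.1] y -71.5
  blob [15, 50, 18, 43, 556] track x front/back [63.5 38.8] y 126.2
  blob [28, 50, 37, 50, 1393] track x front/back [59.7 32.5] y 108.4
  blob [216, 77, 76, 76, 4621] track x front/back [34.9  1.1] y 0.0
  blob [106, 141, 29, 30, 701] track x front/back [ 8.1 -6.4] y 63.1
  blob [218, 159, 73, 55, 3402] track x front/back [ -1.6 -27.4] y -0.2
  keeper 0.62 [315.5, 162.1, 43.4, 51.6] [[-5.0, -32.0], [-4.0, -51.0], [-34.0, -54.0], [-33.0, -33.0]]
```

Call:
move_arm --pt "0.07 0.292 0 0 0 0" --pt "0.093 0.389 0 0 0 0" --pt "0.093 0.389 0 0 0 0" --pt "0.093 0.389 0 0 0 0" --pt "0.093 0.389 0 0 0 0" --pt "0.07 0.292 0 0 0 0" --pt "0.047 0.195 0 0 0 0"

```text
clock: 15.5
position: [0.537, 0.0141, 0.0204]
ee_rot: [-2.467, -1.945, 0.0]
force: [-1.0, -1.8, 0.1]
width: 0.007
```

Call:
move_arm --pt "0.035 0.146 0 0 0 0" --pt "0.035 0.146 0 0 0 0" --pt "0.023 0.097 0 0 0 0" --pt "0.023 0.097 0 0 0 0"

```text
clock: 15.9
position: [0.5381, 0.0185, 0.0204]
ee_rot: [2.468, 1.944, -0.0]
force: [-0.3, -2.6, 0.9]
width: 0.003
```

```bash
python3 -c "
from h import *
rep()"
```

```text
t 15.9 TCP track [-21.    0.5  20.4] F along/lat/z -2.59 -0.35 0.88 yawerr -0.1 [-0.63  0.15  0.01]
  blob [117, 0, 56, 43, 2036] track x front/back [104.4  82.1] y 50.9
  blob [216, 0, 75, 72, 4417] track x front/back [100.1  65.7] y 0.2
  blob [370, 3, 64, 64, 3218] track x front/back [106.6  72.9] y -72.0
  blob [216, 77, 76, 76, 4620] track x front/back [63.4 29.7] y -0.0
  blob [32, 88, 33, 51, 1375] track x front/back [67.3 40.5] y 106.3
  blob [17, 92, 16, 44, 556] track x front/back [67.9 43.5] y 124.4
  blob [218, 159, 73, 55, 3401] track x front/back [27.   1.1] y -0.2
  blob [106, 185, 33, 29, 727] track x front/back [15.3  0.4] y 63.9
  keeper 0.41 [315.4, 210.5, 22.0, 3.5] [[-1.0, -33.0], [-1.0, -42.0], [-5.0, -43.0], [-5.0, -33.0]]
```

Call:
move_arm --pt "0.023 0.097 0 0 0 0" --pt "0.023 0.097 0 0 0 0" --pt "0.023 0.097 0 0 0 0" --pt "0.023 0.097 0 0 0 0"

```text
clock: 16.4
position: [0.539, 0.0224, 0.0204]
ee_rot: [2.468, 1.944, -0.0]
force: [-0.6, -5.4, 1.1]
width: 0.001
```

Call:
move_arm --pt "0.023 0.097 0 0 0 0"

```text
clock: 16.5
position: [0.539, 0.0226, 0.0204]
ee_rot: [2.468, 1.943, -0.001]
force: [-2.3, -6.8, 2.3]
width: 0.003
```

Call:
move_arm --pt "0.023 0.097 0 0 0 0"

```text
clock: 16.6
position: [0.5391, 0.0227, 0.0204]
ee_rot: [2.468, 1.942, -0.002]
force: [-2.2, -8.6, 2.9]
width: 0.005
```

Call:
move_arm --pt "0.023 0.097 0 0 0 0" --pt "0 0 0 0 0 0"

```text
clock: 16.8
position: [0.5391, 0.0228, 0.0205]
ee_rot: [2.469, 1.941, -0.003]
force: [-2.1, -10.6, 2.3]
width: 0.004
```

```bash
python3 -c "
from h import *
im=rep();p=np.load('p.npy')
for c in('scene','top'):
    a=imaging.get_image(c)
    g=cv2.cvtColor(a['color'],cv2.COLOR_RGB2GRAY);m=cv2.inRange(g,0,45 if c=='scene' else 40);n,l,st,ce=cv2.connectedComponentsWithStats(m)
    pr=proj(a,T(p,[[166-38*i,0,58] for i in range(5)]+[[185,0,42]]));print(c,pr.round(1).tolist())
    for i in range(1,n):
        if 15<st[i,4]<1500 and np.hypot(*(ce[i]-pr[2]))<50:print('  ',st[i].tolist(),ce[i].round(1),inv(p,back(a,ce[i],.058))[0].round(1))
"
```

```text
t 16.8 TCP track [-16.6   0.4  20.5] F along/lat/z -10.76 -0.46 2.27 yawerr -0.21 [-2.34  0.62  0.02]
  blob [116, 0, 56, 50, 2296] track x front/back [108.9  83.3] y 51.0
  blob [215, 0, 76, 73, 4465] track x front/back [104.4  69.7] y 0.1
  blob [370, 10, 64, 64, 3249] track x front/back [106.9  73.7] y -71.7
  blob [215, 78, 76, 76, 4624] track x front/back [67.4 33.7] y 0.2
  blob [31, 94, 34, 52, 1388] track x front/back [68.8 41.5] y 106.3
  blob [17, 100, 16, 44, 558] track x front/back [68.1 43.8] y 124.2
  blob [218, 159, 72, 55, 3356] track x front/back [31.5  5.6] y -0.1
  blob [106, 192, 33, 22, 610] track x front/back [16.4  5. ] y 64.2
scene [[308.0, 171.7], [298.1, 177.8], [288.0, 184.0], [277.5, 190.3], [266.9, 196.8], [312.3, 172.3]]
   [301, 199, 12, 11, 103] [306.6 204.1] [ 85.3 -85.4  58. ]
top [[204.2, 161.7], [216.4, 164.4], [228.7, 167.0], [240.9, 169.7], [253.2, 172.4], [199.0, 161.6]]
   [199, 158, 11, 10, 81] [204.1 162.4] [166.    2.2  58. ]
```

The top view now puts jar1's cap at track x = 166.0, which is home, and the push force rose against the stop. I'll retreat straight back and go round the keeper's free end.

Call:
move_arm --pt "-0.07 -0.292 0 0 0 0" --pt "-0.163 -0.681 0 0 0 0" --pt "-0.465 -1.945 0 0 0 0" --pt "-0.465 -1.945 0 0 0 0" --pt "-0.465 -1.945 0 0 0 0" --pt "-0.465 -1.945 0 0 0 0" --pt "-0.186 -0.778 0 0 0 0" --pt "0 0 0 0 0 0"

```text
clock: 17.8
position: [0.5168, -0.0708, 0.0206]
ee_rot: [2.469, 1.942, 0.0]
force: [-0.0, 0.6, 0.1]
width: 0.005
```

```bash
python3 -c "
from h import *
im=rep();p=np.load('p.npy')
c='scene'
a=imaging.get_image(c)
for q in outline_of(c,'jar5'):
    k=q['rect'];print(round(q['p'],2),inv(p,back(a,[k[0]+k[2]/2,k[1]+7],.058))[0].round(1))
"
```

```text
t 17.8 TCP track [-112.8    0.4   20.6] F along/lat/z 0.54 0.13 0.05 yawerr -0.19 [-0.11  0.05  0.  ]
  blob [26, 0, 41, 21, 691] track x front/back [27.  13.8] y 111.5
  blob [218, 0, 71, 34, 1928] track x front/back [ 8.3 -8.5] y -0.1
  blob [99, 38, 33, 31, 788] track x front/back [ -4.9 -20.4] y 65.1
  blob [319, 53, 18, 57, 675] track x front/back [-16.2 -42.4] y -33.2
  keeper 0.53 [67.8, 21.8, 84.2, 66.9] [[-16.0, 107.0], [18.0, 101.0], [-1.0, 47.0], [-32.0, 53.0]]
0.7 [ 38.3 131.5  58. ]
0.67 [ -0.1 -14.4  58. ]
0.67 [ 151.  -140.7   58. ]
0.6 [48.  -7.7 58. ]
0.57 [129.9  -4.4  58. ]
0.51 [ 79.7 -16.1  58. ]
0.44 [158.5 -11.4  58. ]
```

Call:
move_arm --pt "1.945 -0.465 0 0 0 0" --pt "1.945 -0.465 0 0 0 0" --pt "1.945 -0.465 0 0 0 0" --pt "1.945 -0.465 0 0 0 0" --pt "0 0 0 0 0 0"

```text
clock: 18.5
position: [0.5975, -0.0879, 0.0205]
ee_rot: [2.465, 1.945, 0.002]
force: [0.5, -0.8, -0.0]
width: 0.005
```

```bash
python3 -c "
from h import *
im=rep()"
```

```text
t 18.5 TCP track [-110.7  -82.1   20.5] F along/lat/z -0.67 -0.71 -0.05 yawerr 0.01 [-0.04  0.11  0.01]
  blob [62, 0, 66, 51, 2855] track x front/back [19.9 -7.9] y -3.7
  blob [177, 56, 18, 133, 1323] track x front/back [-15.8 -76.6] y -52.2
  blob [0, 58, 34, 31, 842] track x front/back [ -1.4 -19.4] y 49.2
  keeper 0.7 [154.8, 44.9, 41.1, 153.5] [[-6.0, -33.0], [-6.0, -53.0], [-84.0, -59.0], [-86.0, -38.0]]
```

Call:
move_arm --pt "0.418 1.751 0 0 0 0" --pt "0.418 1.751 0 0 0 0" --pt "-0.584 0.139 0 0 0 0" --pt "-0.584 0.139 0 0 0 0" --pt "-0.584 0.139 0 0 0 0" --pt "-0.584 0.139 0 0 0 0" --pt "-0.584 0.139 0 0 0 0"

```text
clock: 19.3
position: [0.5733, -0.047, 0.0206]
ee_rot: [2.468, 1.943, 0.0]
force: [0.2, 0.3, 0.5]
width: 0.001
```

```bash
python3 -c "
from h import *
im=rep()"
```

```text
t 19.3 TCP track [-76.6 -49.   20.6] F along/lat/z 0.33 -0.13 0.49 yawerr -0.14 [-0.1  -0.05 -0.03]
  blob [117, 0, 71, 36, 2100] track x front/back [48.3 29.7] y -2.5
  blob [0, 32, 20, 45, 750] track x front/back [51.  23.2] y 90.3
  blob [114, 38, 73, 72, 4201] track x front/back [28.8 -5.3] y -2.4
  blob [33, 106, 36, 30, 938] track x front/back [  2.1 -13.6] y 55.3
  keeper 0.98 [212.4, 112.2, 44.4, 103.9] [[-56.0, -19.0], [-5.0, -38.0], [-10.0, -52.0], [-61.0, -33.0]]
```

Call:
move_arm --pt "-0.56 0.237 0 0 0 0" --pt "-0.56 0.237 0 0 0 0" --pt "-0.56 0.237 0 0 0 0" --pt "-0.56 0.237 0 0 0 0" --pt "-0.142 0.522 0 0 0 0" --pt "-0.142 0.522 0 0 0 0" --pt "-0.142 0.522 0 0 0 0" --pt "-0.142 0.522 0 0 0 0"

```text
clock: 20.2
position: [0.5457, -0.0157, 0.0204]
ee_rot: [-2.467, -1.945, 0.0]
force: [0.5, -1.3, -0.2]
width: 0.004
```

```bash
python3 -c "
from h import *
im=rep()"
```

```text
t 20.2 TCP track [-52.5 -14.9  20.4] F along/lat/z -1.17 -0.74 -0.22 yawerr -0.07 [-0.2   0.17 -0.02]
  blob [182, 0, 76, 78, 4540] track x front/back [69.  31.7] y -0.1
  blob [357, 0, 35, 10, 297] track x front/back [73.9 68.4] y -72.1
  blob [0, 50, 17, 46, 565] track x front/back [63.7 36.3] y 124.6
  blob [12, 50, 38, 49, 1397] track x front/back [59.3 31.7] y 105.0
  blob [183, 84, 75, 75, 4499] track x front/back [29.  -4.4] y -0.7
  blob [81, 138, 32, 31, 804] track x front/back [ 7.3 -8. ] y 60.9
  keeper 0.65 [198.3, 157.6, 128.5, 57.9] [[-36.0, 12.0], [-2.0, -43.0], [-18.0, -54.0], [-54.0, 2.0]]
  keeper 0.38 [181.2, 83.3, 78.8, 74.0] [[32.0, 20.0], [31.0, -18.0], [-6.0, -18.0], [-6.0, 21.0]]
```

Call:
move_arm --pt "-0.142 0.522 0 0 0 0" --pt "-0.142 0.522 0 0 0 0" --pt "-0.142 0.522 0 0 0 0" --pt "-0.142 0.48 0 0 0 0" --pt "0.047 0.195 0 0 0 0"

```text
clock: 20.8
position: [0.5401, 0.007, 0.0204]
ee_rot: [-2.466, -1.945, 0.0]
force: [-0.7, -1.1, 0.1]
width: 0.002
```

Call:
move_arm --pt "0.035 0.146 0 0 0 0" --pt "0.023 0.097 0 0 0 0"

```text
clock: 21.0
position: [0.5411, 0.0087, 0.0204]
ee_rot: [-2.468, -1.944, 0.0]
force: [-0.5, 0.5, 0.4]
width: 0.006
```

```bash
python3 -c "
from h import *
im=rep()"
```

```text
t 21.0 TCP track [-29.9  -4.7  20.4] F along/lat/z 0.33 0.61 0.36 yawerr -0.09 [-0.14  0.16  0.01]
  blob [111, 0, 55, 32, 1449] track x front/back [96.  79.2] y 49.0
  blob [204, 0, 76, 47, 2952] track x front/back [91.2 68.3] y 0.1
  blob [360, 0, 65, 50, 2755] track x front/back [98.3 71.8] y -71.9
  blob [204, 50, 77, 74, 4557] track x front/back [66.9 33.7] y -0.2
  blob [25, 77, 35, 51, 1394] track x front/back [65.  37.8] y 105.5
  blob [11, 80, 16, 44, 558] track x front/back [66.6 41.8] y 124.3
  blob [206, 133, 74, 74, 4347] track x front/back [29.7 -4.3] y -0.4
  blob [97, 172, 33, 35, 800] track x front/back [12.9 -4.9] y 63.0
  blob [311, 196, 19, 16, 268] track x front/back [ 1.  -6.9] y -36.2
  keeper 0.64 [193.3, 197.7, 147.4, 29.6] [[-8.0, 26.0], [-2.0, -48.0], [-16.0, -50.0], [-23.0, 25.0]]
  keeper 0.51 [189.1, 0.1, 152.6, 228.3] [[98.0, 30.0], [102.0, -44.0], [-18.0, -51.0], [-21.0, 27.0]]
```

Call:
move_arm --pt "0.023 0.097 0 0 0 0" --pt "0.023 0.097 0 0 0 0"

```text
clock: 21.3
position: [0.5415, 0.01, 0.0204]
ee_rot: [2.468, 1.943, -0.001]
force: [-1.2, -5.6, 0.8]
width: 0.005
```

Call:
move_arm --pt "0.023 0.097 0 0 0 0" --pt "0.023 0.097 0 0 0 0"

```text
clock: 21.5
position: [0.5415, 0.0101, 0.0204]
ee_rot: [2.468, 1.941, -0.003]
force: [-3.5, -9.9, 2.7]
width: -0.0
```

Call:
move_arm --pt "0.023 0.097 0 0 0 0"

```text
clock: 21.6
position: [0.5415, 0.0101, 0.0205]
ee_rot: [2.469, 1.94, -0.004]
force: [-4.3, -13.3, 3.8]
width: 0.002
```

The keeper is on its hard stop: it stopped 11.9 mm behind the row's contact position, against 11 mm expected. I'll back straight off and lift clear.

Call:
move_arm --pt "-0.07 -0.292 0 0 0 0" --pt "-0.163 -0.681 0 0 0 0" --pt "-0.349 -1.459 0 0 0 0" --pt "-0.465 -1.945 0 0 0 0" --pt "0 0 3 0 0 0" --pt "0 0 4.5 0 0 0" --pt "0 0 4.5 0 0 0" --pt "0 0 4.5 0 0 0"

```text
clock: 22.4
position: [0.5311, -0.0316, 0.1871]
ee_rot: [-2.469, -1.943, 0.0]
force: [1.3, 0.8, 0.2]
width: 0.005
```

Call:
move_arm --pt "0 0 4 0 0 0" --pt "0 0 0 0 0 0"

```text
clock: 22.6
position: [0.5346, -0.0318, 0.2308]
ee_rot: [2.465, 1.94, 0.012]
force: [1.2, -0.9, -0.7]
width: 0.005
```

```bash
python3 -c "
from h import *
im=rep();save(im,'final.png',(130,0,260,230),2.6)
p=np.load('p.npy')
for i in range(5):
    c=wproj(im,T(p,[166-38*i,0,58]))[0]
    print('pred home cap',c.round(1))
print('stop',wproj(im,T(p,[185,0,42])).round(1),'keeper end',wproj(im,T(p,[-13,27,45])).round(1),wproj(im,T(p,[-13,-43,52])).round(1))
b=cv2.cvtColor(im['color'],cv2.COLOR_RGB2GRAY);col=b[:225,int(c[0])]
print(col.tolist())
k=[q for q in outline_of('wrist','keeper')][:1]
for q in k:
  l=cv2.fitLine(np.argwhere(q['mask'])[:,::-1].astype(np.float32),2,0,.01,.01).ravel();e=inv(p,wback(im,[l[2:]-l[:2]*15,l[2:]+l[:2]*15],.045));print(e.round(1))
"
```

```text
t 22.6 TCP track [-70.8  -7.8 230.8] F along/lat/z -0.6 -1.37 -0.73 yawerr -0.15 [-0.06  0.11 -0.  ]
  blob [24, 0, 47, 24, 594] track x front/back [183.7 144.8] y 277.6
  blob [232, 0, 27, 24, 592] track x front/back [137.1 105.8] y -0.0
  blob [494, 0, 18, 58, 600] track x front/back [216.7 114. ] y -401.1
  blob [181, 19, 26, 25, 550] track x front/back [114.8  83.2] y 59.9
  blob [298, 25, 27, 27, 611] track x front/back [107.   73.2] y -76.6
  blob [231, 26, 29, 28, 681] track x front/back [103.2  68.8] y -0.1
  blob [231, 56, 29, 29, 684] track x front/back [66.4 32.2] y -0.2
  blob [232, 88, 28, 28, 651] track x front/back [28.7 -3.6] y -0.7
  keeper 0.83 [218.6, 120.9, 71.1, 9.8] [[-8.0, 28.0], [-8.0, -49.0], [-20.0, -49.0], [-20.0, 28.0]]
  keeper 0.47 [230.6, 22.4, 28.8, 36.4] [[112.0, 19.0], [111.0, -18.0], [68.0, -18.0], [68.0, 18.0]]
pred home cap [245.6 -20.8]
pred home cap [245.5   6.8]
pred home cap [245.4  36.6]
pred home cap [245.4  68.1]
pred home cap [245.4 100.7]
stop [[245.9 -28.1]] keeper end [[223.  124.2]] [[282.5 124.2]]
[33, 37, 33, 35, 32, 30, 33, 34, 36, 
[... 299 characters left out ...]
11, 42, 252, 34, 31, 41, 41, 45, 43, 42, 43, 42, 43, 42, 42, 44, 39, 46, 45, 42, 40, 44, 43, 43, 44, 44, 43, 47, 45, 44, 42, 41, 29, 128, 196, 187, 186, 189, 157, 97, 157, 154, 154, 161, 180, 184, 183, 183, 182, 185, 182, 180, 182, 182, 184, 180, 181, 183, 183, 182, 181, 182, 181, 180, 181, 182, 180, 182, 180, 179, 178, 179, 179, 180, 178, 180, 178, 179, 179, 180, 179, 177, 179, 179, 178, 177, 178, 176, 177, 177, 177, 176, 177, 175, 176, 176, 176, 175, 175, 176, 175, 174, 175, 175, 173, 173, 175, 173, 174, 175, 173, 173, 175, 175, 173, 174, 174, 174, 175, 174, 177, 176, 174, 175, 176, 176, 175, 177, 177, 175, 176, 179, 192, 98, 0, 1, 5, 11, 6, 5, 2]
[[-14.5   2.9  45. ]
 [-14.3 -32.7  45. ]]
```

The keeper reads shut (0.006 rad) and the viewer limit is reached. I'll move the arm out of the overhead view for a final numeric check.

Call:
move_arm --pt "-1.5 4.5 0.3 0 0 0" --pt "-1.5 4.5 0 0 0 0" --pt "-1.5 4.5 0 0 0 0" --pt "-1.5 4.5 0 0 0 0" --pt "-1.5 4.5 0 0 0 0" --pt "-1.5 4.5 0 0 0 0" --pt "-1.5 4.5 0 0 0 0" --pt "-1.5 4.5 0 0 0 0"

```text
clock: 23.55
position: [0.4103, 0.3305, 0.2268]
ee_rot: [2.468, 1.944, -0.004]
force: [0.6, 0.7, 0.6]
width: 0.006
```

Call:
move_arm --pt "-1.5 4.5 0 0 0 0" --pt "-1.5 4.5 0 0 0 0" --pt "-1.5 4.5 0 0 0 0" --pt "-1.5 4.5 0 0 0 0" --pt "0 0 0 0 0 0"

```text
clock: 24.05
position: [0.3463, 0.5155, 0.2253]
ee_rot: [-2.457, -1.955, 0.006]
force: [0.4, -0.3, -0.1]
width: 0.005
```

```bash
python3 -c "
from h import *
p=np.load('p.npy');b4=cv2.imread('pics/top.png')
for c in('top','scene'):
    a=imaging.get_image(c);old=cv2.resize(cv2.imread('pics/%s.png'%c),(512,384),interpolation=cv2.INTER_AREA)
    g=cv2.GaussianBlur(cv2.cvtColor(a['color'],cv2.COLOR_RGB2GRAY),(0,0),.6);pr=proj(a,T(p,[[166-38*i,0,58] for i in range(5)]))
    # cap centres: darkest 7x7 mean near prediction
    s=cv2.boxFilter(g.astype(np.float32),-1,(9,9))
    for u in pr:
        x,y=u.round().astype(int);w=255-cv2.getRectSubPix(s,(11,11),tuple(map(float,(x,y))));w=np.clip(w-(w.max()-12),0,None);yy,xx=np.mgrid[-5:6,-5:6]
        q=[x+(w*xx).sum()/w.sum(),y+(w*yy).sum()/w.sum()];print(c,np.round(u,1),np.round(q,1),inv(p,back(a,q,.058))[0].round(1))
    d=cv2.GaussianBlur(cv2.absdiff(a['color'][:,:,::-1],old),(0,0),1.2).max(2)>22
    n,l,st,ce=cv2.connectedComponentsWithStats(d.astype(np.uint8))
    print('changed',[st[i].tolist() for i in range(1,n) if st[i,4]>12])
print(monitor.observe()['clock'],monitor.observe()['position'])
"
```

```text
top [204.2 161.7] [204.  162.5] [166.1   2.6  58. ]
top [216.4 164.4] [216.1 165.3] [128.2   3.1  58. ]
top [228.7 167. ] [228.4 168.1] [90.1  3.3 58. ]
top [240.9 169.7] [240.6 170.7] [52.4  3.1 58. ]
top [253.2 172.4] [252.7 173.3] [15.  3. 58.]
changed [[199, 156, 53, 25, 645], [263, 162, 23, 8, 67], [252, 167, 29, 20, 392], [0, 194, 74, 190, 7298], [7, 253, 6, 5, 20], [200, 370, 49, 14, 319], [306, 378, 15, 6, 48]]
scene [308.  171.7] [306.4 174.1] [156.3  -3.8  58. ]
scene [298.1 177.8] [297.5 179.6] [122.2  -4.   58. ]
scene [288. 184.] [287.1 185.6] [84.2 -3.2 58. ]
scene [277.5 190.3] [277.1 192. ] [47.2 -4.1 58. ]
scene [266.9 196.8] [267.  198.5] [10.7 -4.7 58. ]
changed [[270, 0, 21, 33, 344], [290, 0, 25, 12, 152], [322, 0, 5, 9, 30], [329, 0, 4, 7, 21], [305, 6, 37, 38, 589], [297, 12, 15, 12, 106], [132, 58, 11, 36, 103], [81, 77, 5, 8, 23], [288, 168, 26, 25, 375], [277, 181, 9, 7, 37], [266, 188, 9, 6, 29], [240, 194, 29, 39, 603], [272, 195, 8, 6, 27]]
24.15 [0.35072282 0.50957766 0.22602876]
```

The top view shows caps at x = 166.1, 128.2, 90.1, 52.4 and 15.0 mm. Only the row, the keeper and the robot have changed since the start, so I'm handing in.

```bash
python3 -c "
from cell import workorder
print(workorder.sign_off())"
```

```text
the job is handed in; nothing more can be done
None
```

I pushed the five jars home as one row with the closed fingertips, then swung the keeper fully shut and left it. I handed the job in at about 24 s with the arm clear of everything.

**Last checks**
- **Row:** the top camera puts the caps at track x = 166, 128, 90, 52 and 15 mm, against 166, 128, 90, 52 and 14 for a row fully home. Sliding took about 2 to 2.6 N, and the force rose to 10.7 N when the row stalled against the stop.
- **Keeper:** the wrist camera gives 0.006 rad, so it is shut. It stalled at about 13 N against its hard stop, 11.9 mm behind where the fingertips had been with the row home (11 mm expected).
- **Bystanders:** comparing pictures from before and after, only the row, the keeper and the robot changed.

**What went wrong or disagreed**
- **First push missed:** the fingertips passed just over jar5's cap without moving it. They sat about 30 mm higher than the reported position implies.
- **Hard touch on the track:** I found the true height by touching the track floor, and one step pressed to about 71 N. That is under the 120 N wrist limit. I took it to be fingertip contact, but did not confirm that no part of the gripper body touched, where the limit is 40 N.
- **Weaker readings:** the scene camera puts the caps 4 to 10 mm short of home and the wrist camera about 2 mm short at jar5. The scene camera showed a similar offset from the start. I trusted the top view and the contact forces.
- **Final picture not viewed:** the viewer limit was reached, so the last check was by numbers only.

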